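# Clamp a chair rung in the vee cradle

### The arm

A 6-joint arm with a two-finger parallel gripper is mounted at the origin on the work surface. World frame = base frame: x ahead of the robot, y to its left, z up, the work surface at z = 0. Lengths are in m, angles in degrees, forces in N, time in s.
With the tool pointing down it reaches from about 0.35 to 0.875 m from the base axis. Payload 4.2 kg.
Tool frame: the origin (TCP) lies on the front face of the gripper's body, between the roots of the fingers; the fingertips stand finger_overhang ahead of it and the grasp point (between the pads) lies 51 mm ahead of it (finger_overhang is the distance from the TCP to the fingertips, in m); z points along the fingers, y is the line along which they close (so a half turn about z gives the same grasp; the last joint's range is limited). The gripper opens to 87 mm and grips with 3 to 60 N. Pads are 19 mm wide; open, the fingers measure 117 mm over their backs; the gripper's body (75 mm by 190 mm) begins 51 mm behind the grasp point.
Start: joints at [89.244, 22.042, 0.453, 0, -68.411, -14.817], TCP at [0.168, 0.602, 0.292] pointing down, gripper open.
Joint ranges: [-179.83, 179.83], [-69.29, 118.12], [-61.27, 80.66], [-181.25, 117.63], [-171.15, -9.14], [-177.46, 177.46]. Speed limits (degrees/s): [159.86, 159.86, 180, 180, 180, 180].

### API

Orientations are given as a 3x3 rotation matrix whose columns are the frame's x, y, z axes.
In Python, from station import sense, capture, camera_model, finish_job, finger_overhang gives the robot as it stands. The module is installed in compiled form; this text tells all that it offers.
- The arm moves only by the tool jog_arm, never from a script. Its argument "rows" is a list that holds one entry, the list of rows, each a list of 4 numbers: the shift along the tool's x, y, z in m, then the turn about the tool's z in rad. A call has 1 to 20 rows; each row shifts and turns the commanded pose from where the row before left it, along the tool's axes as they then stand; what a row does not reach is not made up. A row lasts 1/8 s, in which the tool goes at most 62.5 mm and 10.7 degrees, less where a joint would pass 70% of its speed; a pose out of reach is approached as far as the arm can. A call is refused whole if a number of a shift passes 0.0625 or a number of a turn 0.188, either way. A call with a gripper value outside its range is refused whole. "claw" is the opening, from 0 (shut) to 1 (fully open), set as the call begins (left out, the last holds). The fingers move at their own pace and stop on an object; the grip force is fixed at half the most. Time passes only in rows, so rows that do not move let the fingers close. It gives the time, the measured TCP pose, the force, the opening and the grip force at its end, in the units of the state.
- sense(): the state, without advancing time (a new reading comes with each control period).
- capture(name): name is "scene" or "side" or "wrist"; returns the picture (420x560x3 uint8, red, green, blue); there is no depth.
- camera_model(name): a dict with "fovy" (degrees; the focal length in pixels is half the picture's height over the tangent of half this angle, whatever the lens; pixels are square), "cx", "cy" (the principal point, pixels), "eye" and "rotation" of the camera in the world. Camera axes: x right, y down, z forward; pixel columns grow to the right and rows downward; lengths in m; the calibration is good to about 2 mm. A picture is of the moment at which its call begins: read the wrist's pose just before it. camera_model takes no time and is no camera call; for the wrist camera it gives the pose at the moment of the call.
- finish_job(): hands the job in; it is judged then, once.
The state is a dict: "time_s": time; "joints": joint angles; "joint_velocities": joint speeds; "effort": joint torques, N m; "tcp_pos": TCP position; "ee_rot": TCP orientation; "wrist_force": force on the tool from outside, world axes, zero at the start; "moment": the same for the moment, N m; "gripper_width": opening from 0.0 (shut) to 1.0 (fully open); "gripper_force": force on a finger pad.
Only numpy, scipy, OpenCV 4.12 (cv2) and the standard library are available. Lean on these libraries where they do the work, as an engineer would, in place of code of your own. Each camera call takes 0.05 s, during which the arm holds its last target. There are 200 camera calls.

### The job

Take the long plain chair rung from the drying rack, lay it on the cradle's loading board and let it lie there, then roll it over the edge into the vee; do not drop it in from above. Once it has settled in the vee, butt its end up to the steel end stop, take your hand away, and only then press the toggle clamp's handle fully down so that its rubber pad holds the rung. Leave the other rungs, the glue bottle and the varnish tin where they are.

Things in the scene. Friction and masses are not known exactly. Their poses are not given: they have to be found in the camera images.
- rung: The rung to clamp: plain turned dark-wood rod, straight body 30 mm diameter, 190 mm long, with a thinner tenon 18 mm diameter, 20 mm long on each end; 230 mm over all, about 0.12 kg. Origin at its middle on its axis; x runs along it (both ends alike). At the start it lies in one of the rack's three notches, its axis 50 mm above the bench.
- short_rung: Bystander in another notch of the rack: the same wood and 30 mm diameter, but only 150 mm long over all. Origin at its middle on its axis, x along it.
- beaded_rung: Bystander in another notch of the rack: as long and thick as the wanted rung, but with a ball-shaped bead 43 mm diameter and 36 mm long turned at its middle. Origin at its middle on its axis, x along it.
- rack: Fixed wooden drying rack: two parallel notched bearers, each 18 mm thick, 230 mm long (along y), 44 mm high, at x = -40 and +40 mm, open between them nearly down to the bench (cross slats 10 mm high at y = -98 and 98 mm). Vee notches at y = -75, 0 and 75 mm hold rungs parallel to x, axes at z = 50 mm. Origin on the bench at the rack's middle.
- cradle: Fixed beech cradle on a plywood base 18 mm thick covering x = -105 to 130, y = -112 to 116 mm. Origin on the bench under the vee's middle. The 90 degree vee trough runs along x from -90 to 90 mm, bottom line at y = 0, z = 42 mm; near edge at y = -18, z = 60 mm; far flank higher, up to y = 30, z = 72 mm. Loading board on its -y side, clamp on its +y side, end stop at its +x end.
- seat (a point): Where the middle of the rung (its axis) lies when seated in the vee and butted to the stop: cradle point (0, 0, 63 mm). x runs along the vee towards the stop, +y from the loading board towards the clamp, z up. The middle 60 mm of vee and board are hollowed 3 mm deeper, so the rung bears near its ends.
- loading (a point): Middle of the loading board's level top, cradle point (0, -58, 60 mm). The board is 180 mm long (x) and runs from the vee's edge at y = -18 out to y = -106 mm, where a rail 8 mm wide stands up to z = 68 mm. A rung lying on the board has its axis at z = 75 mm; it rolls easily but stays where it is put.
- stop_face (a point): Middle of the face of the steel end stop that the rung's end butts against, cradle point (115, 0, 63 mm). The stop is a 10 mm plate, y = -22 to 30 mm wide, top at z = 96 mm; its face looks to -x. It does not reach over the loading board beyond y = -22 mm.
- clamp_handle (a joint): Angle of the toggle clamp's handle (rad). 0 = level, pointing to the cradle's +y: clamp closed, locked just over centre. Open it stands up, about 1.0 to 1.06 at the start (1.2 at most). It turns about the cradle's x axis through point handle_pivot, stays where it is left (0.12 N m of friction) and needs up to some 5 N at the grip, most near the end as the pad is squeezed.
- handle_grip (a point): Middle of the black handle grip, 72 mm from the pivot; the grip is 18 mm wide (along cradle x), 18 mm thick and 68 mm long (from 38 to 106 mm from the pivot). Level it lies at cradle point (0, 170, 98 mm), beyond the base, free of it below. Room above and beside it for a gripper.
- handle_pivot (a point): Axis of the handle's pin, between the clamp's cheeks, cradle point (0, 98, 98 mm).
- clamp_pad: Rubber pad 16 mm diameter under the clamp bar's end; origin mid underside. The bar (12 mm wide, pin at cradle point (0, 62, 98 mm)) moves with the handle; at the start it stands up clear of the vee, the pad 150 mm up. Closed, the pad presses the rung's middle with about 8 N, squeezed 3.7 of its 7 mm (2200 N/m). The clamp stands on a block 72 mm high, 70 mm wide along x, y = 45 to 116 mm.
- glue_bottle: Bystander: white glue bottle 56 mm diameter, 165 mm high, standing on the bench beside the cradle near the clamp. Origin at the centre of its underside.
- varnish_tin: Bystander: round tin 86 mm diameter, 108 mm high, standing on the bench. Origin at the centre of its underside.

How it is judged:
By the outcome, as a careful person would: the job done as asked, in the order asked, and still so for the second after the job is handed in, with the robot touching nothing.
It also fails if it takes over 67 s, if anything falls off the work surface, if the arm or the gripper's body presses on something with over 40 N, if the wrist force passes 120 N, or if a joint passes its speed limit or range.

## Working session

There is one attempt and no reset: what is moved stays moved. The work goes in short steps, Python scripts to look and compute and a tool call to move; the robot and the scene stay as the last step left them, time stands still between calls to the robot, and variables do not carry over. Pictures are saved under pics/ and viewed, at most 10 in all, crops included, and the job is handed in when it is done.

Besides the shell and the picture viewer there is one more tool, called after ">>>" in YAML: its name, and indented under it one key for each argument. jog_arm: Moves the arm, as the interface text tells. Its arguments: {"type":"object","properties":{"rows":{"type":"array"},"claw":{"type":"number"}},"required":["rows"]}

```bash
mkdir -p pics; python3 - <<'E'
from station import *
import cv2,numpy as np
s=sense();print(s['time_s'],s['tcp_pos'],np.round(s['ee_rot'],3),finger_overhang if not callable(finger_overhang) else finger_overhang())
for n in("scene","side","wrist"):
    print(n,camera_model(n)); cv2.imwrite(f"pics/{n}0.png",capture(n)[:,:,::-1])
E
```

```text
0.0 [0.16764171 0.60162651 0.2911816 ] [[ 0.963 -0.269 -0.001]
 [-0.269 -0.963 -0.002]
 [ 0.     0.002 -1.   ]] 0.0697
scene {'fovy': 55.754836124841546, 'cx': 289.59254330474914, 'cy': 207.6565588878124, 'eye': array([0.88969919, 0.40214898, 0.85141564]), 'rotation': array([[-0.81636058,  0.4747587 , -0.32887623],
       [ 0.57753243,  0.6676912 , -0.46972839],
       [-0.00341987, -0.57340443, -0.81926532]])}
side {'fovy': 45.53349500520877, 'cx': 278.5794165350481, 'cy': 206.67095418564284, 'eye': array([ 0.18872913, -0.83560981,  0.88342473]), 'rotation': array([[ 0.89925128, -0.30929248,  0.30933039],
       [-0.43692008, -0.60086711,  0.66937252],
       [-0.02116544, -0.73708675, -0.67546661]])}
wrist {'fovy': 61.02012388652553, 'cx': 287.1310391953434, 'cy': 209.80494227924484, 'eye': array([0.24833488, 0.5800591 , 0.38320743]), 'rotation': array([[-0.26984866, -0.91787588, -0.29100785],
       [-0.96290173,  0.25766932,  0.08016722],
       [ 0.00140024,  0.30184498, -0.95335599]])}
```

View pics/scene0.png

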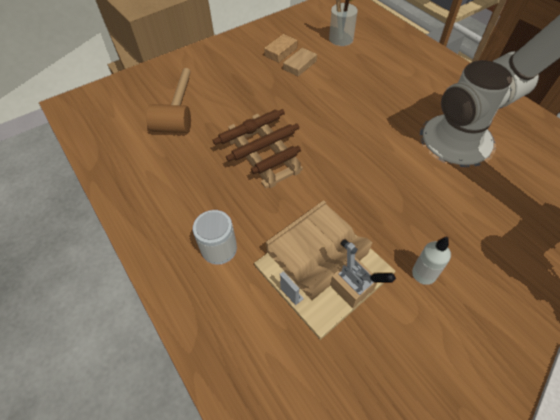

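View pics/side0.png

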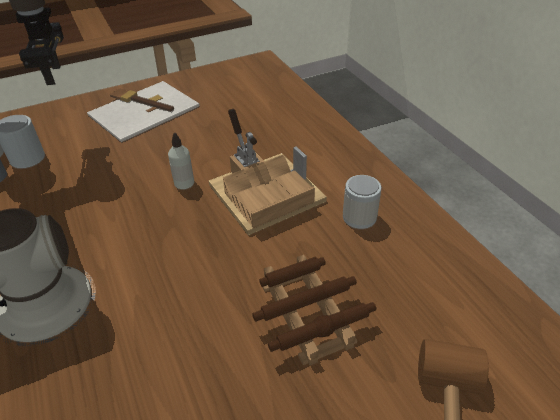

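The scene view shows the rack at about (258,147) and the cradle at about (325,262), with its stop at (290,287) and the clamp at (360,270). In the side view the rack is at about (315,305) and the cradle at about (268,190). I need enlarged crops.

```bash
python3 - <<'E'
import cv2,numpy as np
a=cv2.imread("pics/scene0.png");b=cv2.imread("pics/side0.png")
f=lambda im,x,y,w,h,k:cv2.resize(im[y:y+h,x:x+w],None,fx=k,fy=k,interpolation=cv2.INTER_CUBIC)
# left: scene x200..400,y100..340 ; right: side x200..390 y95..365
L=f(a,205,100,200,240,2.5*0.99999);R=f(b,200,120,190,240,2.1)
c=np.zeros((600,800,3),np.uint8)
L=f(a,205,100,200,300,2)[:600];c[:600,:400]=L
R=f(b,200,90,200,300,2);c[:600,400:800]=R
cv2.imwrite("pics/crop.png",c)
E
```

```text
(no output)
```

View pics/crop.png

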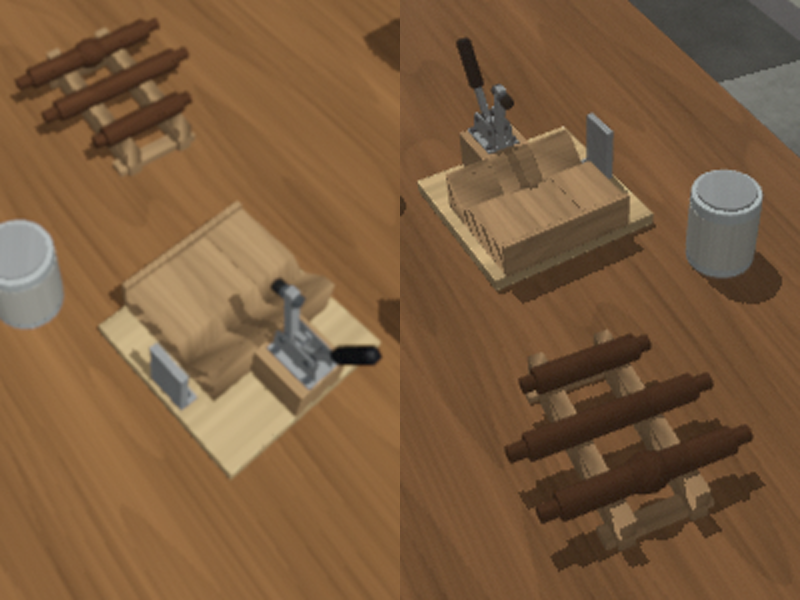

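The middle rung is the long plain one, with its scene ends at (227,158) and (298,127). The beaded rung lies above it and the short one below. The cradle base corners in the scene view are at (255,263), (321,336) and (395,271).

```bash
cat > h.py <<'E'
from station import *
import cv2,numpy as np
def ray(n,uv,m=None):
    m=m or camera_model(n);f=210/np.tan(np.radians(m['fovy']/2))
    d=m['rotation']@np.array([(uv[0]-m['cx'])/f,(uv[1]-m['cy'])/f,1]);return m['eye'],d
def at(n,uv,z,m=None):
    e,d=ray(n,uv,m);return (e+d*(z-e[2])/d[2])
def proj(n,p,m=None):
    m=m or camera_model(n);f=210/np.tan(np.radians(m['fovy']/2))
    q=m['rotation'].T@(np.array(p)-m['eye']);return np.array([m['cx']+f*q[0]/q[2],m['cy']+f*q[1]/q[2]])
E
python3 - <<'E'
from h import *
np.set_printoptions(precision=4,suppress=True)
a,b=at("scene",(227.5,158),.05),at("scene",(298,127),.05)
print("rung scene",a,b,np.linalg.norm(a-b),(a+b)/2,np.degrees(np.arctan2(*(b-a)[1::-1])))
a,b=at("side",(254,317),.05),at("side",(355.5,280.5),.05)
print("rung side",a,b,np.linalg.norm(a-b),(a+b)/2,np.degrees(np.arctan2(*(b-a)[1::-1])))
mod=np.array([[.130,-.112],[.130,.116],[-.105,.116]])
P=np.array([at("scene",p,.018)[:2] for p in[(255,263),(321,336.5),(395,271.5)]])
mod2=np.array([[-.105,.116],[-.105,-.112],[.130,-.112]])
Q=np.array([at("side",p,z)[:2] for p,z in[((209,181.5),.018),((250,232.5),0),((326,197.5),.018)]])
for M,W in((mod,P),(mod2,Q),(np.r_[mod,mod2],np.r_[P,Q])):
    mc,wc=M.mean(0),W.mean(0);H=(M-mc).T@(W-wc)
    t=np.arctan2(H[0,1]-H[1,0],H[0,0]+H[1,1]);R=np.array([[np.cos(t),-np.sin(t)],[np.sin(t),np.cos(t)]])
    o=wc-R@mc;print("cradle",o,np.degrees(t),np.round((W-(M@R.T+o))*1000,1).tolist())
E
```

```text
rung scene [ 0.6101 -0.2883  0.05  ] [ 0.385  -0.2742  0.05  ] 0.22558362593247208 [ 0.4976 -0.2812  0.05  ] 176.41497960763166
rung side [ 0.3849 -0.2796  0.05  ] [ 0.6141 -0.2921  0.05  ] 0.22959133562111558 [ 0.4995 -0.2858  0.05  ] -3.1161371311715937
cradle [0.5735 0.105 ] 4.959538792148224 [[-0.6, 1.7], [-1.6, -1.4], [2.2, -0.2]]
cradle [0.5768 0.0996] 5.014647335700979 [[-1.2, -6.1], [6.9, 8.2], [-5.7, -2.1]]
cradle [0.5752 0.1022] 5.3451913541592795 [[-2.9, 3.5], [-2.5, 0.5], [1.2, 3.3], [1.1, -8.0], [7.8, 6.2], [-4.7, -5.5]]
```

```bash
python3 - <<'E'
from h import *
np.set_printoptions(precision=4,suppress=True)
def tri(a,b):
    e1,d1=ray("scene",a);e2,d2=ray("side",b)
    k=np.linalg.lstsq(np.c_[d1,-d2],e2-e1,rcond=None)[0];p,q=e1+k[0]*d1,e2+k[1]*d2
    return (p+q)/2,np.linalg.norm(p-q)
t=np.radians(5);R=np.array([[np.cos(t),-np.sin(t)],[np.sin(t),np.cos(t)]]);o=np.array([.574,.104])
def S(x,y):return(205+x/2,100+y/2)
def D(x,y):return(200+(x-400)/2,90+y/2)
for n,a,b in(("pad",S(280,286),D(504,97)),("handle tip",S(375,355),D(464,44)),("stop top -y?",S(150,350),D(590,117)),("stop top +y",S(186,378),D(612,128)),("board corner rail -x",S(238,206),D(460,205))):
    p,e=tri(a,b);print(n,p,e,"cradle",R.T@(p[:2]-o),p[2])
E
```

```text
pad [0.5716 0.1404 0.16  ] 0.00019389315572137332 cradle [0.0008 0.0365] 0.16004292732393172
handle tip [0.5604 0.2529 0.1801] 0.0077284785055810904 cradle [-0.0006  0.1495] 0.18008601876833796
stop top -y? [0.6923 0.1084 0.1088] 0.027485025063865794 cradle [ 0.1182 -0.0059] 0.1087801461703844
stop top +y [0.6999 0.1282 0.0776] 0.036432343706526815 cradle [0.1276 0.0131] 0.07759433837090646
board corner rail -x [0.4882 0.018  0.1019] 0.05756558459027438 cradle [-0.093  -0.0782] 0.10189023347222814
```

>>> jog_arm:
  rows:
    - [[0,0,-0.02,-0.1075],[0,0,-0.02,-0.1075],[0.031,0.0485,0,0],[0.031,0.0485,0,0],[0.031,0.0485,0,0],[0.031,0.0485,0,0],[0.031,0.0485,0,0],[0.031,0.0485,0,0],[0.031,0.0485,0,0],[0.031,0.0485,0,0],[0.031,0.0485,0,0],[0.0044,0.0536,0.005,0],[0.0044,0.0536,0.005,0],[0.0044,0.0536,0.005,0],[0.0044,0.0536,0.005,0],[0.0044,0.0536,0.005,0],[0.0044,0.0536,0.005,0],[0.0044,0.0536,0.005,0],[0.0044,0.0536,0.005,0],[0,0,0,0]]
  claw: 0.69

```text
time_s: 2.65
tcp_pos: [0.4316, -0.2825, 0.2909]
ee_rot: [[0.998, -0.062, -0.002], [-0.062, -0.998, 0.001], [-0.002, -0.0, -1.0]]
wrist_force: [-0.5, 0.3, 0.5]
gripper_width: 0.691
gripper_force: 0.0
```

```bash
cat >> h.py <<'E'
def snap(n,fn):
    m=camera_model(n);im=capture(n);cv2.imwrite(fn,im[:,:,::-1].copy());return im,m
def st():
    s=sense();R=s['ee_rot'];print('t',round(s['time_s'],2),'tcp',np.round(s['tcp_pos'],4),'yaw',round(np.degrees(np.arctan2(R[1,0],R[0,0])),2),'F',np.round(s['wrist_force'],1),'w',round(s['gripper_width'],3),'gf',round(s['gripper_force'],1));return s
def go(p,yaw,s=None):
    "turn (rad) to yaw, then shift in the tool axes after that turn"
    s=s or sense();R=s['ee_rot'];y0=np.arctan2(R[1,0],R[0,0]);y=np.radians(yaw)
    A=np.array([[np.cos(y),np.sin(y),0],[np.sin(y),-np.cos(y),0],[0,0,-1]])
    print('turn',round((y0-y+np.pi)%(2*np.pi)-np.pi,4),'shift',np.round(A.T@(np.array(p)-s['tcp_pos']),4))
E
python3 - <<'E'
from h import *
s=st();im,m=snap("wrist","pics/w1.png")
hsv=cv2.cvtColor(im,cv2.COLOR_RGB2HSV)
mask=((im[:,:,0]<95)&(hsv[:,:,1]>90)).astype(np.uint8)
n,l,S,c=cv2.connectedComponentsWithStats(cv2.morphologyEx(mask,cv2.MORPH_OPEN,np.ones((5,5))))
for i in range(1,n):
    if S[i,4]>1000: print(S[i],np.round(c[i],1),at("wrist",c[i],.05,m).round(4))
E
```

```text
t 2.65 tcp [ 0.4316 -0.2825  0.2909] yaw -3.56 F [-0.5  0.3  0.5] w 0.691 gf 0.0
[ 342   42   45  170 3340] [361.7 110.7] [ 0.4986 -0.353   0.05  ]
```

View pics/w1.png

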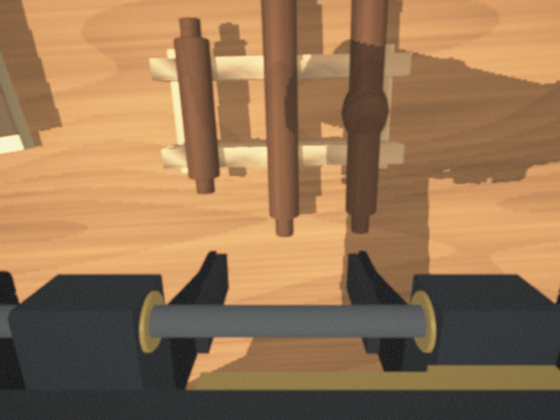

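The target rung is the middle one. Its near tenon end is at (285,236), the shoulder is at (283,218), and the bearers cross it at about rows 155 and 66.

```bash
python3 - <<'E'
from h import *
m=camera_model("wrist");im=cv2.imread("pics/w1.png")[:,:,::-1].astype(int)
pts=[]
for r in (20,40,100,120,180,200):
    row=im[r,235:330].sum(1); d=np.where(row<230)[0]+235
    c=(d.min()+d.max())/2; p=at("wrist",(c,r),.053,m);pts.append(p);print(r,d.min(),d.max(),p.round(4))
pts=np.array(pts);k=np.polyfit(pts[:,0],pts[:,1],1);print(np.degrees(np.arctan(k[0])),np.polyval(k,.43))
print("end",at("wrist",(285,236),.05,m),"shoulder",at("wrist",(283,218),.053,m), "bearers",at("wrist",(240,155),.044,m),at("wrist",(240,66),.044,m))
E
```

```text
20 293 295 [ 0.5753 -0.2945  0.053 ]
40 293 295 [ 0.5602 -0.2937  0.053 ]
100 285 296 [ 0.5121 -0.2879  0.053 ]
120 286 296 [ 0.4949 -0.2873  0.053 ]
180 294 297 [ 0.4395 -0.2884  0.053 ]
200 295 297 [ 0.4198 -0.2878  0.053 ]
-2.4241938382832435 -0.28695862112317144
end [ 0.38206604 -0.27474367  0.05      ] shoulder [ 0.40229155 -0.27408629  0.053     ] bearers [ 0.46498669 -0.23704818  0.044     ] [ 0.54342672 -0.24505888  0.044     ]
```

```bash
python3 - <<'E'
from h import *
m=camera_model("wrist");im=cv2.imread("pics/w1.png")[:,:,::-1].astype(int)
pts=[]
for r in range(10,212,10):
    row=im[r,225:340,2]; d=np.where(row<55)[0]+225
    row=im[r,225:340]; sat=row[:,0]-0
    dd=np.where(sat<100)[0]+225
    seg=max(np.split(dd,np.where(np.diff(dd)>1)[0]+1),key=len)
    c=(seg[0]+seg[-1])/2;p=at("wrist",(c,r),.05,m)
    if 28<len(seg)<40: pts.append(p);print(r,seg[0],seg[-1],p[:2].round(4),end=';')
pts=np.array(pts);k=np.polyfit(pts[:,0],pts[:,1],1);print(np.degrees(np.arctan(k[0])),np.polyval(k,.432))
yw=np.degrees(np.arctan(k[0]))
go([.432,np.polyval(k,.432),.107],yw)
E
```

```text
Traceback (most recent call last):
IndexError: too many indices for array: array is 1-dimensional, but 2 were indexed
```

```bash
python3 - <<'E'
from h import *
m=camera_model("wrist");im=cv2.imread("pics/w1.png")[:,:,::-1].astype(int)
print([im[120,c].tolist() for c in range(255,310,5)])
pts=[]
for r in range(10,212,10):
    g=np.abs(np.diff(cv2.GaussianBlur(im[r].astype(np.float32),(1,5),0).sum(1)))
    dif=cv2.blur(im[r].sum(1).astype(np.float32).reshape(1,-1),(3,1))[0];g=np.abs(np.diff(dif))
    a=258+np.argmax(g[258:278]);b=288+np.argmax(g[288:308])
    c=(a+b+1)/2;p=at("wrist",(c,r),.05,m);pts.append(p);print(r,a,b,p[:2].round(4),end='; ')
pts=np.array(pts);k=np.polyfit(pts[:,0],pts[:,1],1)
k=np.polyfit(*pts[np.abs(np.polyval(k,pts[:,0])-pts[:,1])<.002][:,:2].T,1)
yw=np.degrees(np.arctan(k[0]));print(yw,np.polyval(k,.432))
go([.432,np.polyval(k,.432),.107],yw)
E
```

```text
[[234, 179, 115], [234, 181, 120], [199, 142, 94], [144, 99, 71], [166, 116, 80], [152, 105, 75], [115, 81, 55], [89, 63, 47], [84, 60, 44], [153, 113, 77], [150, 109, 75]]
10 260 295 [ 0.5841 -0.2817]; 20 261 296 [ 0.5766 -0.2821]; 30 261 296 [ 0.5691 -0.2815]; 40 262 296 [ 0.5614 -0.2814]; 50 262 296 [ 0.5536 -0.2809]; 60 263 296 [ 0.5456 -0.2808]; 70 263 296 [ 0.5376 -0.2803]; 80 263 296 [ 0.5294 -0.2797]; 90 264 297 [ 0.521 -0.28 ]; 100 264 297 [ 0.5126 -0.2795]; 110 264 297 [ 0.504  -0.2789]; 120 265 297 [ 0.4952 -0.2787]; 130 265 297 [ 0.4863 -0.2782]; 140 265 298 [ 0.4773 -0.278 ]; 150 266 297 [ 0.4681 -0.2774]; 160 267 297 [ 0.4588 -0.2773]; 170 267 298 [ 0.4492 -0.2771]; 180 267 297 [ 0.4396 -0.276 ]; 190 268 298 [ 0.4297 -0.2763]; 200 268 298 [ 0.4197 -0.2757]; 210 268 298 [ 0.4095 -0.275 ]; -2.272403940795064 -0.2761293766725296
turn -0.0207 shift [ 1.000e-04 -4.900e-03  1.842e-01]
```

>>> jog_arm:
  rows:
    - [[0,-0.005,0.03,-0.02],[0,0,0.03,0],[0,0,0.03,0],[0,0,0.03,0],[0,0,0.025,0],[0,0,0.02,0],[0,0,0.012,0],[0,0,0.007,0],[0,0,0,0]]

```text
time_s: 3.82
tcp_pos: [0.4328, -0.2745, 0.1083]
ee_rot: [[0.999, -0.036, -0.0], [-0.036, -0.999, -0.0], [-0.0, 0.0, -1.0]]
wrist_force: [-0.1, -0.7, -0.5]
gripper_width: 0.688
gripper_force: 0.0
```

>>> jog_arm:
  rows:
    - [[0,0,0,0],[0,0,0,0],[0,0,0,0],[0,0,0,0],[0,0,0,0],[0,0,0,0]]
  claw: 0

```text
time_s: 4.58
tcp_pos: [0.4321, -0.2765, 0.1096]
ee_rot: [[0.999, -0.037, -0.001], [-0.037, -0.999, -0.002], [-0.0, 0.002, -1.0]]
wrist_force: [-4.6, -7.5, 6.4]
gripper_width: 0.335
gripper_force: 29.8
```

>>> jog_arm:
  rows:
    - [[0,0,-0.015,0],[0,0,-0.03,0],[0,0,-0.03,0],[0,0,-0.03,0],[0,0,-0.03,-0.062],[0,0,-0.025,-0.062],[0.006,-0.02,0,0],[0.0117,-0.0386,0,0],[0.0117,-0.0386,0,0],[0.0117,-0.0386,0,0],[0.0117,-0.0386,0,0],[0.0117,-0.0386,0,0],[0.0117,-0.0386,0,0],[0.006,-0.02,0,0],[0,0,0,0],[0,0,0,0]]

```text
time_s: 6.58
tcp_pos: [0.4904, 0.0028, 0.2683]
ee_rot: [[0.996, 0.087, -0.001], [0.087, -0.996, 0.0], [-0.001, -0.0, -1.0]]
wrist_force: [-0.6, 0.0, -1.0]
gripper_width: 0.335
gripper_force: 29.9
```

```bash
python3 - <<'E'
from h import *
s=st();im,m=snap("wrist","pics/w2.png")
E
```

```text
t 6.58 tcp [0.4904 0.0028 0.2683] yaw 5.0 F [-0.6  0.  -1. ] w 0.335 gf 29.9
```

View pics/w2.png

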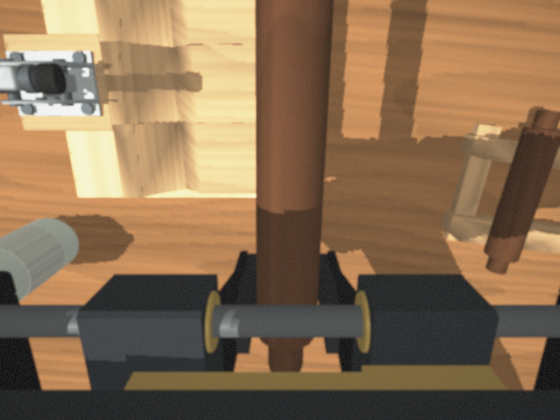

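The rung is held straight. The cradle base corner is at about (78,197), the clamp block's near edge is at row 130, and its -y edge is at column 110. The trough fills columns 110–255.

```bash
python3 - <<'E'
from h import *
m=camera_model("wrist");t=np.radians(5);R=np.array([[np.cos(t),-np.sin(t)],[np.sin(t),np.cos(t)]])
for n,uv,z,c in(("base corner",(78,197),.018,(-.105,.116)),("base edge",(240,197),.018,(-.105,None)),("base edge top",(45,1),.018,(None,.116)),("block",(111,130),.072,(-.035,.045)),("block2",(103,36),.072,(.035,.045)),("end",(287,368),.211,(0,0))):
    p=at("wrist",uv,z,m)[:2];q=R.T@(p-[.574,.104]);print(n,p.round(4),q.round(4),c)
im=cv2.imread("pics/w2.png");cv2.imwrite("pics/w2c.png",cv2.resize(im[0:220,0:270],None,fx=2.7,fy=2.7,interpolation=cv2.INTER_CUBIC))
E
```

```text
base corner [0.4613 0.21  ] [-0.103   0.1154] (-0.105, 0.116)
base edge [0.4751 0.0492] [-0.1033 -0.0459] (-0.105, None)
base edge top [0.6337 0.2222] [0.0697 0.1125] (None, 0.116)
block [0.537  0.1474] [-0.0331  0.0465] (-0.035, 0.045)
block2 [0.6048 0.149 ] [0.0346 0.0421] (0.035, 0.045)
end [ 0.4422 -0.0007] [-0.1404 -0.0928] (0, 0)
```

View pics/w2c.png

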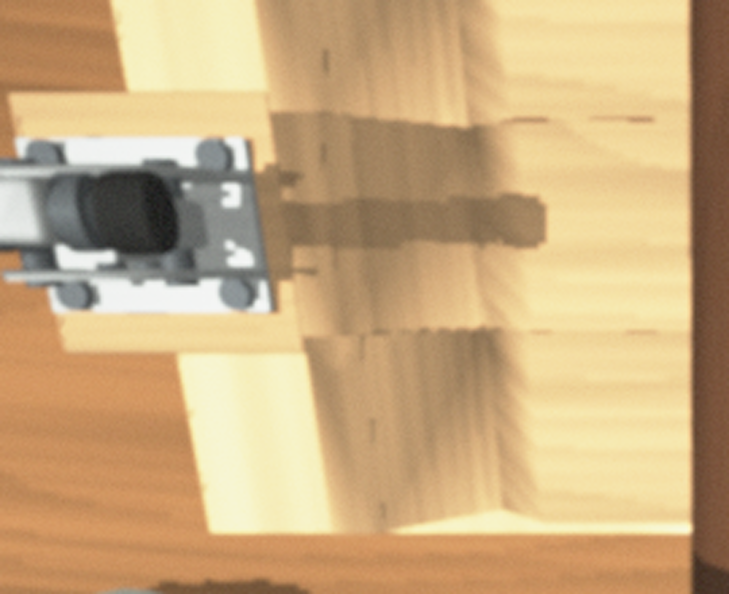

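>>> jog_arm:
  rows:
    - [[0.0041,-0.0084,0.005,0],[0.0041,-0.0084,0.01,0],[0.0041,-0.0085,0.02,0],[0.0041,-0.0085,0.025,0],[0,0,0.025,0],[0,0,0.02,0],[0,0,0.012,0],[0,0,0.008,0],[0,0,0.002,0],[0,0,0,0]]

```text
time_s: 7.88
tcp_pos: [0.5046, 0.0382, 0.1416]
ee_rot: [[0.996, 0.087, 0.001], [0.087, -0.996, 0.0], [0.001, -0.0, -1.0]]
wrist_force: [0.6, -0.3, -1.5]
gripper_width: 0.342
gripper_force: 29.9
```

```bash
python3 - <<'E'
from h import *
s=st();a,_=snap("scene","pics/s2.png");b,_=snap("side","pics/d2.png")
f=lambda im,x,y,k:cv2.resize(im[y:y+150,x:x+100*4//3],None,fx=k,fy=k,interpolation=cv2.INTER_CUBIC)
c=np.hstack([f(a,255,185,3),f(b,200,95,3)])[:,:,::-1];print(c.shape);cv2.imwrite("pics/c2.png",c[:600,:800])
E
```

```text
t 7.88 tcp [0.5046 0.0382 0.1416] yaw 5.0 F [ 0.6 -0.3 -1.5] w 0.342 gf 29.9
(450, 798, 3)
```

View pics/c2.png

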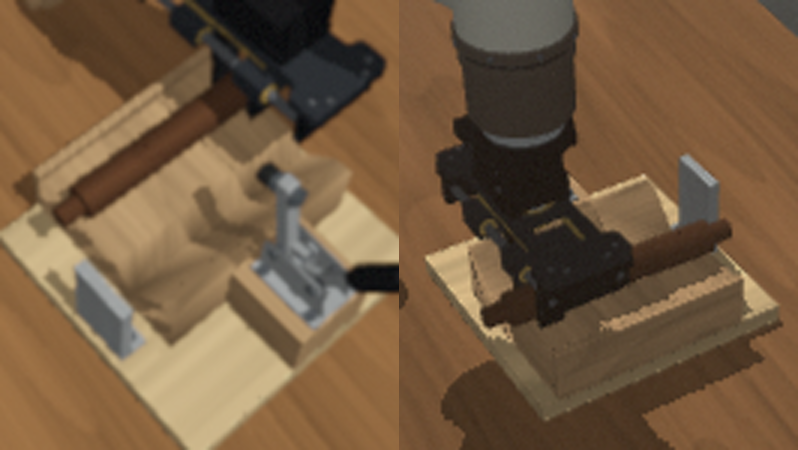

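The rung is over the loading board, parallel to it and clear of the clamp bar. Its +x tenon end is at scene pixel (277,255).

```bash
python3 - <<'E'
from h import *
t=np.radians(4.8);R=np.array([[np.cos(t),-np.sin(t)],[np.sin(t),np.cos(t)]])
for n,uv,z in(("scene",(255+62/3,185+212/3),.082),("side",(200+(730-399)/3,95+230/3),.082)):
    print(n,R.T@(at(n,uv,z)[:2]-[.5755,.104]))
E
```

```text
scene [ 0.09884476 -0.06474514]
side [ 0.10491547 -0.07232033]
```

>>> jog_arm:
  rows:
    - [[0,0,0.003,0],[0,0,0.002,0],[0,0,0.001,0],[0,0,0.001,0],[0,0,0,0]]

```text
time_s: 8.6
tcp_pos: [0.5043, 0.0381, 0.1343]
ee_rot: [[0.996, 0.087, 0.0], [0.087, -0.996, 0.0], [0.0, -0.0, -1.0]]
wrist_force: [-0.7, 0.5, -0.7]
gripper_width: 0.336
gripper_force: 29.9
```

>>> jog_arm:
  rows:
    - [[0,0,0.001,0],[0,0,0.001,0],[0,0,0,0]]

```text
time_s: 8.98
tcp_pos: [0.5044, 0.0382, 0.1341]
ee_rot: [[0.996, 0.088, 0.001], [0.088, -0.996, -0.0], [0.001, 0.0, -1.0]]
wrist_force: [-4.4, 0.0, 12.2]
gripper_width: 0.339
gripper_force: 29.9
```

>>> jog_arm:
  rows:
    - [[0,0,-0.001,0],[0,0,0,0],[0,0,0,0],[0,0,0,0]]
  claw: 0.4

```text
time_s: 9.48
tcp_pos: [0.5042, 0.0381, 0.133]
ee_rot: [[0.996, 0.087, -0.0], [0.087, -0.996, -0.0], [-0.0, 0.0, -1.0]]
wrist_force: [-0.0, -0.1, -0.6]
gripper_width: 0.398
gripper_force: 0.0
```

>>> jog_arm:
  rows:
    - [[0,0,-0.003,0],[0,0,-0.005,0],[0,0,-0.01,0],[0,0,-0.02,0],[0,0,-0.03,0],[0,0,-0.03,0],[0,0,-0.02,0],[0,0,0,0]]

```text
time_s: 10.48
tcp_pos: [0.505, 0.0384, 0.2534]
ee_rot: [[0.996, 0.087, 0.005], [0.087, -0.996, 0.002], [0.005, -0.001, -1.0]]
wrist_force: [-0.1, 0.4, -0.2]
gripper_width: 0.401
gripper_force: 0.0
```

```bash
python3 - <<'E'
from h import *
s=st();b,_=snap("wrist","pics/w3.png");a,_=snap("scene","pics/s3.png")
c=np.hstack([cv2.resize(b,(480,360)),cv2.resize(a[185:305,255:361],(318,360),interpolation=cv2.INTER_CUBIC)])[:,:,::-1];cv2.imwrite("pics/c3.png",c)
E
```

```text
t 10.47 tcp [0.505  0.0384 0.2534] yaw 5.0 F [-0.1  0.4 -0.2] w 0.401 gf 0.0
```

View pics/c3.png

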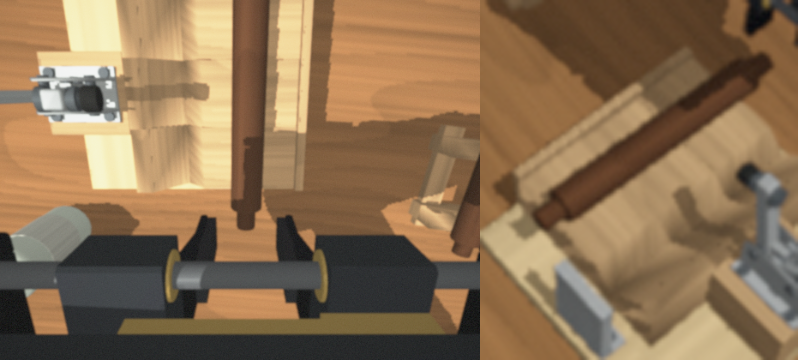

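The rung is lying on the board on its own, parallel to the vee. Next I turn the tool 90° and go behind the rung with the fingers closed.

>>> jog_arm:
  rows:
    - [[0,0,0,0.175],[0,0,0,0.175],[0,0,0,0.175],[0,0,0,0.175],[0,0,0,0.175],[0,0,0,0.175],[0,0,0,0.175],[0,0,0,0.175],[0,0,0,0.175],[0.0115,-0.0216,0,0],[0.0115,-0.0216,0,0],[0.0115,-0.0215,0,0],[0,0,0.02,0],[0,0,0.02,0],[0,0,0.02,0],[0,0,0,0]]
  claw: 0

```text
time_s: 12.58
tcp_pos: [0.57, 0.0087, 0.1884]
ee_rot: [[0.082, -0.997, -0.007], [-0.997, -0.082, -0.002], [0.001, 0.007, -1.0]]
wrist_force: [0.2, -0.4, 0.0]
gripper_width: 0.007
gripper_force: 0.0
```

```bash
python3 - <<'E'
from h import *
s=st();t=np.radians(4.8);R=np.array([[np.cos(t),-np.sin(t)],[np.sin(t),np.cos(t)]])
W=lambda x,y:R@[x,y]+[.5755,.104]
print(R.T@(s['tcp_pos'][:2]-[.5755,.104]))
go([*W(-.011,-.094),.141],-85.2,s)
E
```

```text
t 12.57 tcp [0.57   0.0087 0.1884] yaw -85.27 F [ 0.2 -0.4  0. ] w 0.007 gf 0.0
[-0.01342295 -0.09451543]
turn -0.0013 shift [-0.0005 -0.0024  0.0474]
```

>>> jog_arm:
  rows:
    - [[0,-0.002,0.02,0],[0,0,0.017,0],[0,0,0.007,0],[0,0,0.003,0],[-0.004,0,0,0],[-0.004,0,0,0],[-0.003,0,0,0],[-0.003,0,0,0],[-0.003,0,0,0],[-0.003,0,0,0],[-0.003,0,0,0],[-0.003,0,0,0],[-0.003,0,0,0],[-0.003,0,0,0],[-0.003,0,0,0],[-0.003,0,0,0],[-0.003,0,0,0],[-0.003,0,0,0]]

```text
time_s: 14.82
tcp_pos: [0.5699, 0.0533, 0.1442]
ee_rot: [[0.083, -0.997, -0.0], [-0.997, -0.083, 0.0], [-0.0, 0.0, -1.0]]
wrist_force: [-0.2, -0.3, 0.4]
gripper_width: 0.006
gripper_force: 0.0
```

```bash
python3 - <<'E'
from h import *
s=st();t=np.radians(4.8);R=np.array([[np.cos(t),-np.sin(t)],[np.sin(t),np.cos(t)]])
print(R.T@(s['tcp_pos'][:2]-[.5755,.104]))
a,_=snap("scene","pics/s4.png");b,_=snap("side","pics/d4.png")
f=lambda im,x,y:cv2.resize(im[y:y+150,x:x+133],None,fx=3,fy=3,interpolation=cv2.INTER_CUBIC)
cv2.imwrite("pics/c4.png",np.hstack([f(a,255,185),f(b,200,95)])[:,:,::-1])
E
```

```text
t 14.82 tcp [0.5699 0.0533 0.1442] yaw -85.25 F [-0.2 -0.3  0.4] w 0.006 gf 0.0
[-0.00981167 -0.0500509 ]
```

View pics/c4.png

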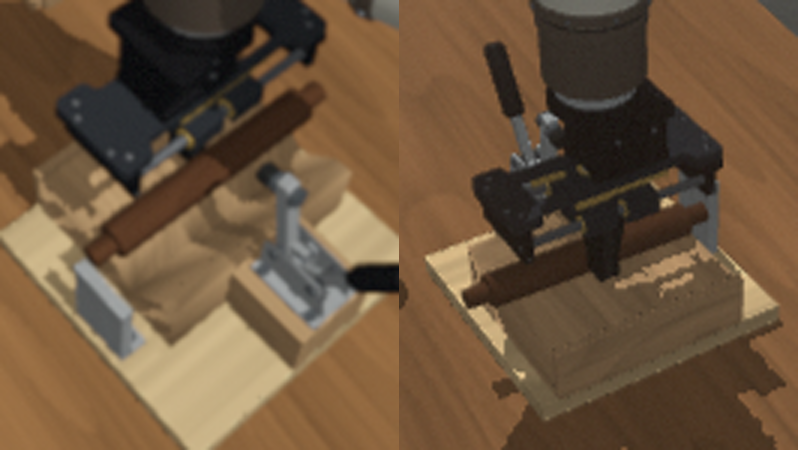

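The rung rolls parallel and is now close to the vee's edge. Its +x end is at crop (95,250), short of the stop. I continue slowly over the edge.

>>> jog_arm:
  rows:
    - [[0,0,0.002,0],[-0.002,0,0,0],[-0.002,0,0,0],[-0.002,0,0,0],[-0.002,0,0,0],[-0.002,0,0,0],[-0.002,0,0,0],[-0.001,0,0,0],[0,0,0,0],[0,0,0,0]]

```text
time_s: 16.18
tcp_pos: [0.5688, 0.066, 0.1423]
ee_rot: [[0.083, -0.997, 0.0], [-0.997, -0.083, 0.0], [-0.0, -0.0, -1.0]]
wrist_force: [0.2, -0.1, 0.1]
gripper_width: 0.006
gripper_force: 0.0
```

```bash
python3 - <<'E'
from h import *
s=st();t=np.radians(4.8);R=np.array([[np.cos(t),-np.sin(t)],[np.sin(t),np.cos(t)]])
print(R.T@(s['tcp_pos'][:2]-[.5755,.104]))
a,_=snap("scene","pics/s5.png")
for y,z in((-.018,.075),(0,.063)):
  for x in(-.126,.104): print((y,z),x,proj("scene",[*(R@[x,y]+[.5755,.104]),z]).round(1))
# tenon tips: dark extent along rung line
old=cv2.imread("pics/s4.png")[:,:,::-1]
for n,im in(("before",old),("now",a)):
    r=im.astype(int); mk=((r[:,:,0]<125)&(r[:,:,0]-r[:,:,2]>35)).astype(np.uint8); mk[:, :280]=0; mk[:,365:]=0; mk[:205]=0; mk[275:]=0
    k,l,S,c=cv2.connectedComponentsWithStats(mk); i=1+np.argmax(S[1:,4]); print(n,S[i],c[i].round(1))
E
```

```text
t 16.18 tcp [0.5688 0.066  0.1423] yaw -85.25 F [ 0.2 -0.1  0.1] w 0.006 gf 0.0
[-0.00981367 -0.03726066]
(-0.018, 0.075) -0.126 [362.6 215.8]
(-0.018, 0.075) 0.104 [287.6 273.4]
(0, 0.063) -0.126 [367.4 223.4]
(0, 0.063) 0.104 [293.1 281.8]
before [ 280  205   85   70 1464] [323.5 248.9]
now [ 296  207   69   68 1139] [330.9 252.1]
```

```bash
python3 - <<'E'
from h import *
t=np.radians(4.8);R=np.array([[np.cos(t),-np.sin(t)],[np.sin(t),np.cos(t)]])
W=lambda x,y,z:[*(R@[x,y]+[.5755,.104]),z]
a=cv2.imread("pics/s5.png")[:,:,::-1];b,_=snap("side","pics/d5.png")
base={"scene":cv2.imread("pics/scene0.png")[:,:,::-1],"side":cv2.imread("pics/side0.png")[:,:,::-1]}
for n,im in(("scene",a),("side",b)):
    r=im.astype(int)
    for x in(-.09,-.06,.045,.07,.1):   # scan across y at the seated height: reddish-dark run
        run=[]
        for y in np.arange(-.05,.04,.002):
            u,v=proj(n,W(x,y,.063)).round().astype(int);R_,G,B=r[v,u]
            run.append('#' if R_<130 and R_-B>25 and R_>1.35*G else '.')
        print(n,x,''.join(run))
E
```

```text
scene -0.09 .......#####....###..#############...........
scene -0.06 ..................#####.#..#.................
scene 0.045 .................###############.............
scene 0.07 ..................###############............
scene 0.1 .....................#########...............
side -0.09 ..............################.###...........
side -0.06 ...............#########..#####..............
side 0.045 ...............####################..........
side 0.07 .................################............
side 0.1 .....................####################....
```

```bash
python3 - <<'E'
from h import *
t=np.radians(4.8);R=np.array([[np.cos(t),-np.sin(t)],[np.sin(t),np.cos(t)]]);o=[.5755,.104]
W=lambda x,y,z:[*(R@[x,y]+o),z]
print("bottle side base",R.T@(at("side",(182,184),0)[:2]-o)," scene top",R.T@(at("scene",(445,241),.165)[:2]-o),"scene base",R.T@(at("scene",(425,278),.0)[:2]-o))
for n in("scene","side"):
    r=cv2.imread(f"pics/{n[0].replace('s','s') if n=='scene' else 'd'}5.png")[:,:,::-1].astype(int);out=[]
    for x in np.arange(-.14,.125,.003):
        u,v=proj(n,W(x,0,.065)).round().astype(int);out.append('#' if r[v,u,0]<130 and r[v,u,0]>1.35*r[v,u,1] else '.')
    print(n,''.join(out))
s=sense();go(W(-.155,0,.2),-85.2,s)
E
```

```text
bottle side base [-0.16688171  0.15625801]  scene top [-0.15350461  0.1633652 ] scene base [-0.15531958  0.16912865]
scene ...#########################.......##############################################........
side ......#################.######################............#########################......
turn -0.0008 shift [-0.0373  0.1452 -0.0578]
```

>>> jog_arm:
  rows:
    - [[0.003,0,-0.01,0],[0,0,-0.02,0],[0,0,-0.03,0],[-0.0066,0.029,0,0],[-0.0067,0.029,0,0],[-0.0067,0.029,0,0],[-0.0067,0.029,0,0],[-0.0067,0.029,0,0],[-0.0067,0,0,0],[0,0,0.02,0],[0,0,0.025,0],[0,0,0.02,0],[0,0,0.01,0],[0,0,0,0]]

```text
time_s: 18.02
tcp_pos: [0.4217, 0.0911, 0.1271]
ee_rot: [[0.083, -0.997, -0.001], [-0.997, -0.083, -0.001], [0.001, 0.001, -1.0]]
wrist_force: [1.4, -0.0, 0.4]
gripper_width: 0.008
gripper_force: 0.0
```

```bash
python3 - <<'E'
from h import *
t=np.radians(4.8);R=np.array([[np.cos(t),-np.sin(t)],[np.sin(t),np.cos(t)]]);o=[.5755,.104]
W=lambda x,y,z:[*(R@[x,y]+o),z]
s=st();print(R.T@(s['tcp_pos'][:2]-o));go(W(-.140,0,.128),-85.2,s)
E
```

```text
t 18.02 tcp [0.4217 0.0911 0.1271] yaw -85.24 F [ 1.4 -0.   0.4] w 0.008 gf 0.0
[-1.54344561e-01  1.18649508e-06]
turn -0.0007 shift [ 0.     -0.0143 -0.0009]
```

>>> jog_arm:
  rows:
    - [[0,-0.003,0,0],[0,-0.003,0,0],[0,-0.003,0,0],[0,-0.002,0,0],[0,-0.002,0,0],[0,-0.002,0,0],[0,-0.002,0,0],[0,-0.002,0,0],[0,0,0,0]]

```text
time_s: 19.15
tcp_pos: [0.4404, 0.0927, 0.1272]
ee_rot: [[0.083, -0.997, 0.0], [-0.997, -0.083, 0.0], [-0.0, -0.0, -1.0]]
wrist_force: [0.5, 0.8, -0.6]
gripper_width: 0.006
gripper_force: 0.0
```

>>> jog_arm:
  rows:
    - [[0,-0.001,0,0],[0,-0.001,0,0],[0,-0.001,0,0],[0,0,0,0]]

```text
time_s: 19.65
tcp_pos: [0.4432, 0.0928, 0.1272]
ee_rot: [[0.083, -0.997, -0.0], [-0.997, -0.083, -0.0], [0.0, 0.0, -1.0]]
wrist_force: [-0.7, 0.1, 0.7]
gripper_width: 0.003
gripper_force: 0.1
```

>>> jog_arm:
  rows:
    - [[0,-0.001,0,0],[0,-0.001,0,0],[0,0,0,0]]

```text
time_s: 20.02
tcp_pos: [0.4452, 0.093, 0.1272]
ee_rot: [[0.083, -0.997, -0.0], [-0.997, -0.083, -0.0], [0.0, 0.0, -1.0]]
wrist_force: [0.0, -0.1, 0.2]
gripper_width: 0.005
gripper_force: 0.3
```

>>> jog_arm:
  rows:
    - [[0,-0.001,0,0],[0,0,0,0]]

```text
time_s: 20.27
tcp_pos: [0.4463, 0.0931, 0.1272]
ee_rot: [[0.083, -0.997, 0.0], [-0.997, -0.083, -0.0], [0.0, -0.0, -1.0]]
wrist_force: [0.2, 0.0, -0.1]
gripper_width: 0.001
gripper_force: 0.2
```

>>> jog_arm:
  rows:
    - [[0,-0.001,0,0],[0,0,0,0]]

```text
time_s: 20.52
tcp_pos: [0.4473, 0.0932, 0.1273]
ee_rot: [[0.083, -0.997, 0.0], [-0.997, -0.083, 0.0], [-0.0, -0.0, -1.0]]
wrist_force: [-0.9, -0.2, -0.0]
gripper_width: 0.008
gripper_force: 0.2
```

>>> jog_arm:
  rows:
    - [[0,-0.001,0,0],[0,-0.001,0,0],[0,0,0,0]]

```text
time_s: 20.9
tcp_pos: [0.4493, 0.0934, 0.1273]
ee_rot: [[0.083, -0.997, 0.0], [-0.997, -0.083, 0.0], [-0.0, -0.0, -1.0]]
wrist_force: [-0.6, -0.1, -0.6]
gripper_width: 0.004
gripper_force: 0.2
```

```bash
cat > scan.py <<'E'
from h import *
t=np.radians(4.8);R=np.array([[np.cos(t),-np.sin(t)],[np.sin(t),np.cos(t)]]);o=[.5755,.104]
W=lambda x,y,z:[*(R@[x,y]+o),z]
def red(n,xs,im):
    r=im.astype(int);out=''
    for x in xs:
        u,v=proj(n,W(x,0,.065)).round().astype(int);p=r[v,u];out+='#' if p[0]<130 and p[0]>1.35*p[1] else ('k' if p.sum()<150 else '.')
    return out
E
python3 - <<'E'
from scan import *
for n in("scene","side"):
    im,_=snap(n,f"pics/{n}6.png");xs=np.arange(-.15,.13,.003);print(n,red(n,xs,im))
    p=cv2.imread(f"pics/{n[0] if n=='scene' else 'd'}5.png")[:,:,::-1];print(n,red(n,xs,p))
s=st();print(R.T@(s['tcp_pos'][:2]-o))
E
```

```text
scene kk...........kkkkkkkkkkkk#######kkkkkk###############################################.........
scene ###...##########################kkkkkk###############################################.........
side ###.###kkkkkk###k########################################################################.....
side ##.......k#######################################kkkkkkkkkkkk##########################.......
t 21.0 tcp [0.4493 0.0934 0.1273] yaw -85.24 F [-0.8  0.3 -0. ] w 0.011 gf 0.2
[-1.26615241e-01  2.05754319e-05]
```

>>> jog_arm:
  rows:
    - [[0,-0.001,0,0],[0,-0.001,0,0],[0,0,0,0]]

```text
time_s: 21.38
tcp_pos: [0.4512, 0.0936, 0.1273]
ee_rot: [[0.083, -0.997, -0.0], [-0.997, -0.083, -0.0], [0.0, 0.0, -1.0]]
wrist_force: [-1.4, -0.1, 0.1]
gripper_width: 0.003
gripper_force: 0.4
```

>>> jog_arm:
  rows:
    - [[0,-0.001,0,0],[0,-0.001,0,0],[0,0,0,0]]

```text
time_s: 21.75
tcp_pos: [0.4516, 0.0932, 0.1269]
ee_rot: [[0.082, -0.997, -0.004], [-0.997, -0.082, -0.001], [0.001, 0.004, -1.0]]
wrist_force: [-6.2, 1.3, 3.1]
gripper_width: 0.005
gripper_force: 2.9
```

The force reading shows the rung butted against the stop. I take the hand away.

>>> jog_arm:
  rows:
    - [[0,0.003,0,0],[0,0.008,0,0],[0,0.014,0,0],[0,0,-0.025,0],[0,0,-0.05,0],[0,0,-0.05,0],[0,0,-0.05,0],[-0.015,-0.02,0,0],[-0.023,-0.032,0,0],[-0.023,-0.032,0,0],[-0.023,-0.032,0,0],[-0.023,-0.032,0,0],[0,0,0,0],[0,0,0,0]]

```text
time_s: 23.5
tcp_pos: [0.5659, 0.2102, 0.3018]
ee_rot: [[0.083, -0.997, -0.001], [-0.997, -0.083, -0.001], [0.001, 0.001, -1.0]]
wrist_force: [-0.6, -0.7, 0.2]
gripper_width: 0.005
gripper_force: 0.0
```

```bash
python3 - <<'E'
from scan import *
s=st();print(R.T@(s['tcp_pos'][:2]-o));go(W(0,.107,.245),-85.2,s)
xs=np.arange(-.15,.13,.003);im,_=snap("side","pics/d7.png");print(red("side",xs,im))
im,_=snap("scene","pics/s7.png");print(red("scene",xs,im))
E
```

```text
t 23.5 tcp [0.5659 0.2102 0.3018] yaw -85.24 F [-0.6 -0.7  0.2] w 0.005 gf 0.0
[-0.00065717  0.10664204]
turn -0.0007 shift [-0.0004 -0.0007  0.0568]
###.##......##############################################################################....
kkkkkkkkkkkkkkk.....................kkkkkk###########################################.........
```

>>> jog_arm:
  rows:
    - [[0,0,0.02,0],[0,0,0.02,0],[0,0,0.012,0],[0,0,0.005,0],[-0.0041,0,0.0028,0],[-0.0041,0,0.0028,0],[-0.0042,0,0.0028,0],[-0.005,0,0.003,0],[-0.005,0,0.003,0],[-0.005,0,0.003,0],[-0.0037,0,0.0034,0],[-0.0037,0,0.0034,0],[-0.0037,0,0.0034,0],[0,0,0,0]]

```text
time_s: 25.35
tcp_pos: [0.5633, 0.249, 0.2169]
ee_rot: [[0.083, -0.997, -0.001], [-0.997, -0.083, -0.001], [0.001, 0.001, -1.0]]
wrist_force: [0.5, -0.8, -0.9]
gripper_width: 0.002
gripper_force: 0.0
```

```bash
python3 - <<'E'
from scan import *
s=st();print(R.T@(s['tcp_pos'][:2]-o))
for n in("scene","side"):
    im,_=snap(n,f"pics/{n}8.png");r=im.astype(int);o_=cv2.imread(f"pics/{n}0.png")[:,:,::-1].astype(int)
    # black grip samples predicted for several angles at r=95 mm
    for th in(1.03,.8,.6,.4,.2,0):
        u,v=proj(n,W(0,.098+.095*np.cos(th),.098+.095*np.sin(th))).round().astype(int)
        print(n,th,(u,v),r[v,u],end=' ')
    print()
E
```

```text
t 25.35 tcp [0.5633 0.249  0.2169] yaw -85.24 F [ 0.5 -0.8 -0.9] w 0.002 gf 0.0
[-1.14575551e-05  1.45494536e-01]
scene 1.03 (np.int64(388), np.int64(278)) [13 16 15] scene 0.8 (np.int64(394), np.int64(288)) [119 113 104] scene 0.6 (np.int64(397), np.int64(295)) [26 27 28] scene 0.4 (np.int64(399), np.int64(302)) [124  88  56] scene 0.2 (np.int64(399), np.int64(308)) [162 118  73] scene 0 (np.int64(398), np.int64(312)) [159 115  71] 
side 1.03 (np.int64(232), np.int64(112)) [37 27 23] side 0.8 (np.int64(229), np.int64(113)) [34 24 20] side 0.6 (np.int64(228), np.int64(116)) [37 29 24] side 0.4 (np.int64(227), np.int64(120)) [39 31 27] side 0.2 (np.int64(227), np.int64(124)) [77 56 38] side 0 (np.int64(227), np.int64(130)) [120  85  56]
```

>>> jog_arm:
  rows:
    - [[-0.0029,0,0.0041,0],[-0.0029,0,0.0041,0],[-0.003,0,0.0041,0],[-0.002,0,0.0046,0],[-0.002,0,0.0046,0],[-0.002,0,0.0046,0],[-0.0011,0,0.003,0],[-0.0011,0,0.003,0],[0,0,0,0]]

```text
time_s: 26.58
tcp_pos: [0.5622, 0.2658, 0.1853]
ee_rot: [[0.083, -0.997, -0.0], [-0.997, -0.083, 0.0], [-0.0, 0.0, -1.0]]
wrist_force: [-1.1, -0.4, -0.5]
gripper_width: 0.005
gripper_force: 0.1
```

>>> jog_arm:
  rows:
    - [[-0.0006,0,0.003,0],[-0.0006,0,0.003,0],[0,0,0.002,0],[0,0,0,0]]

```text
time_s: 27.08
tcp_pos: [0.5621, 0.2672, 0.1772]
ee_rot: [[0.083, -0.997, -0.0], [-0.997, -0.083, 0.0], [-0.0, 0.0, -1.0]]
wrist_force: [-0.4, 0.5, -0.1]
gripper_width: 0.008
gripper_force: 0.0
```

>>> jog_arm:
  rows:
    - [[0,0,0.001,0],[0,0,0.001,0],[0,0,0.001,0],[0,0,0,0]]

```text
time_s: 27.58
tcp_pos: [0.5621, 0.2672, 0.177]
ee_rot: [[0.084, -0.996, 0.001], [-0.996, -0.084, 0.0], [-0.0, -0.001, -1.0]]
wrist_force: [-4.5, -0.2, 10.7]
gripper_width: 0.006
gripper_force: 5.6
```

>>> jog_arm:
  rows:
    - [[0,0,0.001,0],[0,0,0,0]]

```text
time_s: 27.82
tcp_pos: [0.5621, 0.2672, 0.177]
ee_rot: [[0.084, -0.996, 0.002], [-0.996, -0.084, 0.0], [-0.0, -0.002, -1.0]]
wrist_force: [-6.3, -0.6, 15.4]
gripper_width: 0.006
gripper_force: 7.4
```

>>> jog_arm:
  rows:
    - [[0,0,-0.004,0],[0,0,-0.01,0],[0,0,-0.03,0],[0,0,-0.05,0],[0,0,-0.05,0],[-0.04,0.02,0,0],[-0.05,0.02,0,0],[-0.05,0.02,0,0],[0,0,0,0],[0,0,0,0]]

```text
time_s: 29.08
tcp_pos: [0.4908, 0.4014, 0.3173]
ee_rot: [[0.083, -0.997, -0.0], [-0.997, -0.083, -0.001], [0.001, 0.0, -1.0]]
wrist_force: [-0.4, -0.5, -0.9]
gripper_width: 0.006
gripper_force: 0.0
```

```bash
python3 - <<'E'
from scan import *
s=st();a,_=snap("scene","pics/s9.png");b,_=snap("side","pics/d9.png")
f=lambda im,x,y:cv2.resize(im[y:y+150,x:x+133],None,fx=3,fy=3,interpolation=cv2.INTER_CUBIC)
cv2.imwrite("pics/c9.png",np.hstack([f(a,270,190),f(b,200,95)])[:,:,::-1])
E
```

```text
t 29.07 tcp [0.4908 0.4014 0.3173] yaw -85.22 F [-0.4 -0.5 -0.9] w 0.006 gf 0.0
```

View pics/c9.png

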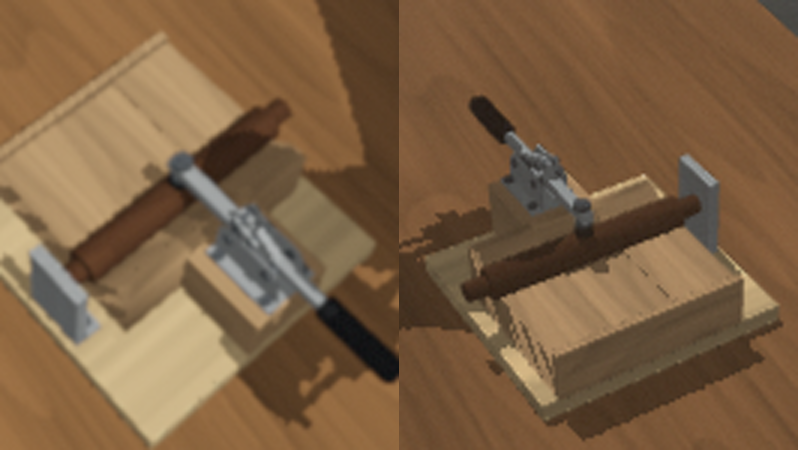

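The rung sits in the vee with its end at the stop (side crop about (700,205)). The handle is down and level, the pad is on the rung's middle at (585,215), and the arm is clear.

```bash
python3 -c "
from station import *
print(finish_job())"
```

```text
the job is handed in; nothing more can be done
None
```

The long plain rung was laid on the loading board, rolled into the vee and butted to the stop; with the hand away, the clamp was then pressed fully down on it, and the job was handed in at about 29 s of the 67 s allowed.

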